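Hold a contact thermometer square on the sloping slide warmer

ROBOT

A 6-joint arm with a two-finger parallel gripper is mounted at the origin on the work surface. World frame = base frame: x ahead of the robot, y to its left, z up, the work surface at z = 0. Lengths are in m, angles in rad, forces in N, time in s.
With the tool pointing down it reaches from about 0.35 to 0.775 m from the base axis. Payload 5.5 kg.
Tool frame: the origin (TCP) lies at the very end of the fingers, on their centre line; the grasp point (between the pads) lies 19 mm behind it; z points along the fingers, y is the line along which they close (so a half turn about z gives the same grasp; the last joint's range is limited). The gripper opens to 85 mm and grips with 20 to 120 N. Pads are 22 mm wide; open, the fingers measure 114 mm over their backs; the gripper's body (76 mm by 85 mm) begins 54 mm behind the grasp point. The pads swing forward as they close: fully open they stand 13 mm farther back than shut.
Start: joints at [1.087, 0.313, 0.046, 1.304, 0, 1.431], TCP at [0.194, 0.541, 0.231] pointing down, gripper open.
Joint ranges: [-2.76, 2.76], [-0.86, 1.69], [-1.03, 1.26], [-2.2, 2.34], [-1.47, 1.5], [-3.14, 3.14]. Speed limits (rad/s): [2.57, 2.57, 3.14, 3.14, 3.14, 3.14].

INTERFACE

Orientations are given as a unit quaternion [w, x, y, z].
In Python, from workcell import env, imaging, ticket gives the robot as it stands. The module is installed in compiled form; this text tells all that it offers.
- The arm moves only by the tool apply_moves, never from a script. Its argument "rows" is a list of rows, each an object with "xyz": the shift along the tool's x, y, z in mm, a list of three; "turn": the turn, a rotation vector about the tool's x, y, z in rad, a list of three; "grip": the opening, from 0 (shut) to 1 (fully open). A call has 1 to 12 rows; each row is the pose to reach, as a shift and turn from the pose commanded when the call began, along the tool's axes at that moment; what a row does not reach only later rows make up. A row lasts 1/12 s, in which the tool goes at most 41.7 mm and 7.16 degrees, less where a joint would pass 70% of its speed; a pose out of reach is approached as far as the arm can. A call with a gripper value outside its range is refused whole. The fingers move at their own pace and stop on an object; "force" is the grip in N (left out, the last holds). Time passes only in rows, so rows that repeat a pose let the fingers close. It gives the time, the measured TCP pose, the force, the opening and the grip force at its end, in the units of the state.
- env.get_state(): the state, without advancing time (a new reading comes with each control period).
- imaging.read_camera(name): name is "scene" or "top"; returns a dict with "color" (400x640x3 uint8, blue, green, red), "z_map" (400x640 float32, m along the optical axis (not along the pixel's ray), 0 where there is no reading), "camera_matrix" (3x3 intrinsics, pixels), "view" (4x4, takes a point from world to camera coordinates). Camera axes: x right, y down, z forward; pixel columns grow to the right and rows downward; lengths in m; the calibration is good to about 2 mm. A picture is of the moment at which its call begins.
- ticket.hand_in(): hands the job in; it is judged then, once.
The state is a dict: "clock": time; "joint_pos": joint angles; "qvel": joint speeds; "tau": joint torques, N m; "tcp_pos": TCP position; "orientation": TCP orientation; "wrist_force": force on the tool from outside, world axes, zero at the start; "ft_torque": the same for the moment, N m; "finger_gap": finger opening in m; "grip_force": force on a finger pad.
Only numpy, scipy, OpenCV 4.12 (cv2) and the standard library are available. Lean on these libraries where they do the work, as an engineer would, in place of code of your own. Each camera call takes 0.05 s, during which the arm holds its last target. There are 200 camera calls.

TASK

Lift the brass press weight off the slide warmer and set it flat on the cork mat, let go of it, then take the yellow contact thermometer out of its blue stand and hold its copper tip inside the red ring on the sloping plate, with the thermometer square to the plate (not plumb) and pressed lightly, so that the sprung tip is about half pushed in. Keep it so for two seconds and finish while still holding it there; do not push hard, and leave the bottle, the jar and the tip box where they stand.

Things in the scene. Friction and masses are not known exactly. Their poses are not given: they have to be found in the camera images.
- plate: Dark steel plate of the white slide warmer, fixed, 190 (x) by 210 (y) mm. Origin: centre of its top face, 75 mm above the table. It slopes 18 degrees: x runs up the slope, away from the robot, y level, z is the outward normal, leaning towards the robot. Face: lower edge 46 mm, upper edge 104 mm high. Warmer turned by up to 17 degrees. Three slides on the -y half are stuck down, 1 mm thick.
- spot (a point): Centre of the marked spot on the plate's face, 25 mm from the plate's centre along the plate's +y: a red ring of 20 mm inner and 28 mm outer diameter with a white middle and a small red dot. The press weight lies on it at the start and hides it. Axes as plate.
- weight: Loose slide press weight, 0.3 to 0.5 kg: brass block 64 x 64 x 20 mm with an upright black grip bar on top, 50 mm long along its x, 12 mm thick along its y, from 20 to 62 mm above the underside. Origin: centre of the underside; z up through the bar. At the start it lies on the sloping plate over the spot, axes parallel to the plate's, held by friction.
- weight_bar (a point): Point in the weight's grip bar, on the weight's z axis, 45 mm above its underside (17 mm below the bar's top). Axes as weight.
- mat: Square cork mat, 150 x 150 x 5 mm, fixed on the table on one side of the warmer (which side varies), sides along its x and y. Origin: centre of the underside, on the table.
- stand: Blue block, 70 x 70 x 85 mm, fixed on the table on the other side of the warmer, with an upright 18 mm hole through its middle in which the thermometer hangs. Origin: centre of the underside.
- probe: Contact thermometer, 0.1 kg, round, upright in the stand at the start. Origin: underside of its black collar (30 mm dia., 6 mm thick) resting on the stand, 85 mm above the table; z up along the handle. Yellow handle 20 mm dia. from z = 6 to 86 mm; steel stem 8 mm dia. to -58; copper sprung tip (10 mm ball) ends at -78 mm when out. Lift it 80 mm to clear the stand.
- probe_grip (a point): Point on the thermometer's axis in the handle, 45 mm above its origin (41 mm below the handle's top): a good place to grip. Axes as probe.
- probe_tip (a point): Outermost point of the copper tip, on the axis; it moves with the tip. 78 mm from the thermometer's origin, 123 mm from probe_grip, when the tip is out.
- tip (a joint): How far the sprung tip is pushed into the stem, m: 0 = fully out, 0.014 = bottomed. Spring 350 N/m: half way (0.007) takes about 2.5 N, bottoming about 5 N.
- bottle: Amber bottle with a blue cap, 56 mm diameter, 130 mm tall, loose, beyond the warmer; leave it alone. Origin: centre of the underside.
- jar: Clear jar with an orange lid, 60 mm diameter, 75 mm tall, loose, beyond the warmer; leave it alone. Origin: centre of the underside.
- tipbox: Yellow open box with dividers, 90 x 120 x 55 mm, loose, at the far left; leave it alone. Origin: centre of the underside.
Things that resemble listed ones, but are neither listed nor needed, are in the scene too. Several things look just like the mat: the one meant starts farthest to the robot's left.

How it is judged:
By the outcome, as a careful person would: the job done as asked, in the order asked, and still so for the second after the job is handed in, while the arm keeps its last pose, push and grip.
It also fails if it takes over 72 s, if anything falls off the work surface, if the arm or the gripper's body presses on something with over 40 N, if the wrist force passes 120 N, or if a joint passes its speed limit or range.

## Working session

There is one attempt and no reset: what is moved stays moved. The work goes in short steps, Python scripts to look and compute and a tool call to move; the robot and the scene stay as the last step left them, time stands still between calls to the robot, and variables do not carry over. Pictures are saved under pics/ and viewed, at most 10 in all, crops included, and the job is handed in when it is done.

Besides the shell and the picture viewer there is one more tool, called by a JSON object that holds its "method" and its "body". apply_moves: Moves the arm, as the interface text tells. Its arguments: {"type":"object","properties":{"rows":{"type":"array"},"force":{"type":"number"}},"required":["rows"]}

```bash
mkdir -p pics; cat > h.py <<'E'
import numpy as np, cv2, pickle
from workcell import env, imaging, ticket
from scipy.spatial.transform import Rotation as R
def snap(n):
    d=imaging.read_camera(n); return d
def cloud(d):
    z=d["z_map"];K=d["camera_matrix"];v,u=np.mgrid[:z.shape[0],:z.shape[1]]
    p=np.stack([(u-K[0,2])/K[0,0]*z,(v-K[1,2])/K[1,1]*z,z],-1)
    T=np.linalg.inv(d["view"]);w=p@T[:3,:3].T+T[:3,3];w[z==0]=np.nan
    return w
def pose():
    s=env.get_state();q=np.array(s["orientation"]);return np.array(s["tcp_pos"]),R.from_quat(q[[1,2,3,0]]),s
def delta(p,Rt):
    """tool-axes shift mm and rotvec to reach"""
    p0,R0,_=pose();return (R0.inv().apply(np.array(p)-p0)*1000).round(1),(R0.inv()*Rt).as_rotvec().round(4)
E
python3 - <<'E'
from h import *
for n in("scene","top"):
    d=snap(n);pickle.dump(d,open(n+".pkl","wb"));cv2.imwrite(f"pics/{n}0.png",d["color"])
    print(n,np.linalg.inv(d["view"]).round(3),d["camera_matrix"].round(1))
p,r,s=pose();print(p,r.as_matrix().round(3),s)
E
```

```text
scene [[-0.58   0.472 -0.664  1.212]
 [ 0.814  0.359 -0.456  0.485]
 [ 0.023 -0.805 -0.593  0.713]
 [ 0.     0.     0.     1.   ]] [[473.9   0.  322.8]
 [  0.  473.9 201.5]
 [  0.    0.    1. ]]
top [[ 0.019 -0.996  0.088  0.487]
 [-1.    -0.018  0.005  0.033]
 [-0.004 -0.088 -0.996  1.054]
 [ 0.     0.     0.     1.   ]] [[387.8   0.  321.2]
 [  0.  387.8 203.5]
 [  0.    0.    1. ]]
[0.19359298 0.54094358 0.2305037 ] [[-0.941  0.337 -0.001]
 [ 0.337  0.941 -0.001]
 [ 0.    -0.002 -1.   ]] {'clock': 0.1, 'joint_pos': array([1.08741891e+00, 3.13919507e-01, 4.50983472e-02, 1.30361469e+00,
       8.35129262e-06, 1.43117186e+00]), 'qvel': array([ 0.00015584, -0.00102254,  0.00277695,  0.0005372 ,  0.00220333,
       -0.00053082]), 'tau': array([ 2.43171977e-03, -4.81722522e+01,  2.99245709e+01,  1.27548014e-02,
       -2.07115545e-04,  1.60278762e-05]), 'tcp_pos': array([0.19359298, 0.54094358, 0.2305037 ]), 'orientation': array([-2.55222088e-04,  1.71031426e-01,  9.85265233e-01, -7.79032215e-04]), 'wrist_force': array([ 0.07592623, -0.28690295, -0.62660992]), 'ft_torque': array([-0.03039524, -0.02322252,  0.05555974]), 'grip_force': 0.0, 'finger_gap': 0.08523735910172277}
```

View pics/scene0.png

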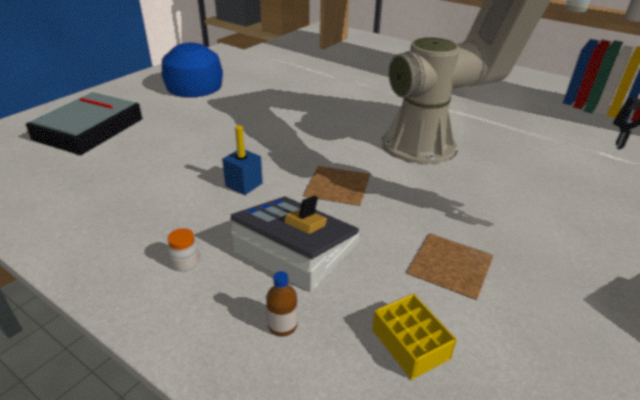

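View pics/top0.png

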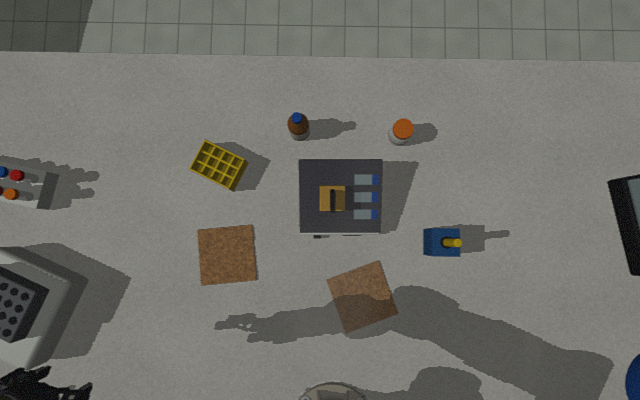

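The scene view shows the warmer with the weight (305,220), the stand with the yellow probe (242,170), and two cork mats. In the top view the target mat, the leftmost one, is at (227,255), the weight at (332,198), and the stand and probe at (442,242).

```bash
python3 - <<'E'
from h import *
d=pickle.load(open("top.pkl","rb"));W=cloud(d);hsv=cv2.cvtColor(d["color"],cv2.COLOR_BGR2HSV)
def box(u0,u1,v0,v1):
    m=np.zeros(W.shape[:2],bool);m[v0:v1,u0:u1]=1;return m
def rep(n,m):
    P=W[m];P=P[~np.isnan(P[:,0])];r=cv2.minAreaRect((P[:,:2]*1000).astype(np.float32))
    print(n,len(P),np.median(P,0).round(4),"z",np.percentile(P[:,2],[2,50,98]).round(4),[np.round(x,1) for x in r])
    return P
z=W[...,2]
P=rep("mat",box(180,275,210,300)&(hsv[...,0]<20)&(hsv[...,1]>80))
P=rep("stand",box(415,475,220,265)&(hsv[...,0]>95)&(hsv[...,0]<125)&(hsv[...,1]>120)&(abs(z-.085)<.006))
P=rep("probe",box(415,475,220,265)&(hsv[...,0]>18)&(hsv[...,0]<35)&(hsv[...,1]>120)&(z>.15))
# plate
m=box(295,388,152,236)&(hsv[...,1]<110)&(hsv[...,2]<110)&(z>.04)&(z<.112)&~box(310,385,170,225)
Q=W[m];c=Q.mean(0)
for _ in range(3):
    c=Q.mean(0);n=np.linalg.svd(Q-c)[2][2];n*=np.sign(n[2]);Q=Q[abs((Q-c)@n)<.003]
print("normal",n,"tilt",np.degrees(np.arccos(n[2])),"yaw",np.degrees(np.arctan2(-n[1],-n[0])),len(Q))
x=np.array([0,0,0.]);y=np.cross(n,[-n[0],-n[1],0]);y/=np.linalg.norm(y);x=np.cross(y,n)
Rp=np.stack([x,y,n],1)
L=(W-c)@Rp
on=box(285,395,145,240)&(abs(L[...,2])<.004)
A=L[on][:,:2]*1000;r=cv2.minAreaRect(A.astype(np.float32));print("plate rect",r)
e=np.percentile(A,[.5,99.5],axis=0);ctr=c+Rp@np.r_[e.mean(0)/1000,0];print("ext",e,"ctr",ctr,Rp.round(4))
for nm,a,b in(("brass",.014,.026),("bar",.05,.072)):
    k=box(305,360,170,230)&(L[...,2]>a)&(L[...,2]<b)
    B=((W[k]-ctr)@Rp)*1000;print(nm,len(B),B.mean(0),np.percentile(B,[1,99],axis=0).round(1),cv2.minAreaRect(B[:,:2].astype(np.float32)))
np.savez("plate.npz",ctr=ctr,Rp=Rp)
E
```

```text
mat 3043 [0.4364 0.291  0.0051] z [0.0012 0.0051 0.009 ] [array([436.8, 292.9]), array([148.5, 151.2]), np.float64(6.5)]
stand 586 [ 0.4812 -0.2635  0.0857] z [0.0813 0.0857 0.0896] [array([ 482.7, -271.5]), array([67.2, 69.5]), np.float64(0.5)]
probe 78 [ 0.4823 -0.2687  0.17  ] z [0.152 0.17  0.174] [array([ 482. , -271.7]), array([17.6, 17.9]), np.float64(20.0)]
normal [-0.30744785 -0.00717527  0.95153788] tilt 17.910534362984606 yaw 1.3369352778604484 1854
plate rect ((-7.0211029052734375, -25.703628540039062), (209.86248779296875, 190.19906616210938), 89.76510620117188)
ext [[-101.35646023 -129.44287663]
 [  86.24411      77.98921864]] ctr [ 0.59094486 -0.00959055  0.07533538] [[ 0.9513 -0.0233 -0.3074]
 [ 0.0222  0.9997 -0.0072]
 [ 0.3075  0.      0.9515]]
brass 519 [ 2.51719306 20.3689621  20.1214797 ] [[-29.9 -11.1  16.6]
 [ 31.6  51.3  24.1]] ((0.8099861145019531, 20.033966064453125), (62.59442138671875, 62.190670013427734), 89.96209716796875)
bar 102 [ 1.71363523 19.99152902 61.00142675] [[-24.7  15.   51.6]
 [ 24.9  24.8  65.5]] ((0.009954452514648438, 19.91351318359375), (9.855480194091797, 49.970848083496094), 89.83744812011719)
```

```bash
cat >> h.py <<'E'
f=np.load("plate.npz");ctr,Rp=f["ctr"],f["Rp"]
def onplate(x,y,z): return ctr+Rp@np.array([x,y,z])/1000
Rg=R.from_matrix(np.stack([-Rp[:,0],Rp[:,1],-Rp[:,2]],1))
E
python3 - <<'E'
from h import *
print(onplate(.5,20,96),delta(onplate(.5,20,96),Rg))
E
```

```text
[0.56143887 0.00972628 0.16683678] (array([-525.4, -376.1,   64.2]), array([-0.0589, -0.3096, -0.3638]))
```

{"method": "apply_moves", "body": {"rows": [{"xyz": [-35,-25,0],"turn": [0,-0.02,-0.02],"grip": 1},{"xyz": [-70,-50,0],"turn": [0,-0.04,-0.05],"grip": 1},{"xyz": [-105,-75,0],"turn": [0,-0.06,-0.08],"grip": 1},{"xyz": [-140,-100,0],"turn": [0,-0.08,-0.1],"grip": 1},{"xyz": [-175,-125,0],"turn": [0,-0.1,-0.12],"grip": 1},{"xyz": [-210,-150,0],"turn": [0,-0.12,-0.14],"grip": 1},{"xyz": [-245,-175,0],"turn": [0,-0.14,-0.17],"grip": 1},{"xyz": [-280,-200,0],"turn": [0,-0.16,-0.2],"grip": 1},{"xyz": [-315,-225,0],"turn": [0,-0.18,-0.22],"grip": 1},{"xyz": [-350,-250,0],"turn": [-0.02,-0.2,-0.24],"grip": 1},{"xyz": [-385,-275,0],"turn": [-0.03,-0.22,-0.26],"grip": 1},{"xyz": [-420,-300,0],"turn": [-0.04,-0.24,-0.29],"grip": 1}], "force": 60}}

```text
clock: 1.1
tcp_pos: [0.4793, 0.1288, 0.2312]
orientation: [0.122, 0.025, 0.992, -0.001]
wrist_force: [0.1, 0.8, -0.4]
finger_gap: 0.0853
grip_force: 0.0
```

```bash
python3 - <<'E'
from h import *
print(pose()[0],delta(onplate(.5,20,96),Rg))
E
```

```text
[0.47930776 0.12880245 0.23118874] (array([ -70. , -115.1,   83.2]), array([-0.0157, -0.0688, -0.0722]))
```

{"method": "apply_moves", "body": {"rows": [{"xyz": [-18,-28,16],"turn": [0,-0.02,-0.02],"grip": 1},{"xyz": [-35,-57,36],"turn": [-0.01,-0.04,-0.04],"grip": 1},{"xyz": [-52,-86,56],"turn": [-0.01,-0.05,-0.06],"grip": 1},{"xyz": [-70,-115,76],"turn": [-0.016,-0.069,-0.072],"grip": 1},{"xyz": [-70,-115,83],"turn": [-0.016,-0.069,-0.072],"grip": 1},{"xyz": [-70,-115,83],"turn": [-0.016,-0.069,-0.072],"grip": 1},{"xyz": [-70,-115,83],"turn": [-0.016,-0.069,-0.072],"grip": 1},{"xyz": [-70,-115,83],"turn": [-0.016,-0.069,-0.072],"grip": 1}]}}

```text
clock: 1.77
tcp_pos: [0.5603, 0.0125, 0.1673]
orientation: [0.155, -0.011, 0.988, 0.002]
wrist_force: [0.4, 0.6, 0.2]
finger_gap: 0.0856
grip_force: 0.0
```

```bash
python3 - <<'E'
from h import *
print(pose()[0],delta(onplate(.5,20,27),Rg))
d=snap("scene");W=cloud(d);L=((W-ctr)@Rp)*1000
k=(abs(L[...,0])<45)&(abs(L[...,1]-20)<45)&(L[...,2]>14)&(L[...,2]<64);B=L[k]
t=B[B[:,2]<26];b=B[(B[:,2]>32)]
print(np.percentile(t,[1,99],axis=0).round(1),np.percentile(b,[1,99],axis=0).round(1))
cv2.imwrite("pics/s1.png",cv2.resize(d["color"][100:300,200:440],None,fx=2.5,fy=2.5))
E
```

```text
[0.56030297 0.01246021 0.16729989] (array([-1. , -2.8, 69.8]), array([ 0.0006, -0.0014, -0.0007]))
[[-29.5 -10.1  14.2]
 [ 32.9  53.4  25.6]] [[-23.   15.6  32.8]
 [ 26.1  28.1  63.7]]
```

View pics/s1.png

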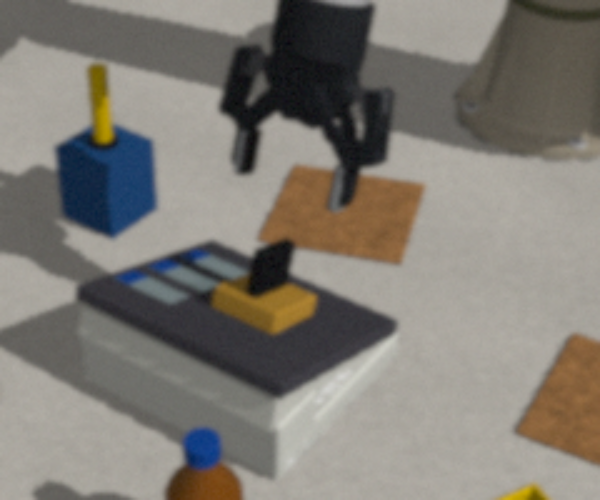

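The gripper straddles the bar (270,265 in the crop) and is aligned with it. Descending.

{"method": "apply_moves", "body": {"rows": [{"xyz": [-1,-2,20],"turn": [0,0,0],"grip": 1},{"xyz": [-1,-2,40],"turn": [0,0,0],"grip": 1},{"xyz": [-1,-2,55],"turn": [0,0,0],"grip": 1},{"xyz": [-1,-2,65],"turn": [0,0,0],"grip": 1},{"xyz": [-1,-2,68],"turn": [0,0,0],"grip": 1},{"xyz": [-1,-2,68],"turn": [0,0,0],"grip": 0},{"xyz": [-1,-2,68],"turn": [0,0,0],"grip": 0},{"xyz": [-1,-2,68],"turn": [0,0,0],"grip": 0},{"xyz": [-1,-2,68],"turn": [0,0,0],"grip": 0},{"xyz": [-1,-2,68],"turn": [0,0,0],"grip": 0},{"xyz": [-1,-2,68],"turn": [0,0,0],"grip": 0},{"xyz": [-1,-2,68],"turn": [0,0,0],"grip": 0}], "force": 60}}

```text
clock: 2.82
tcp_pos: [0.5828, 0.0101, 0.1033]
orientation: [0.156, -0.011, 0.988, 0.002]
wrist_force: [-2.3, 0.3, 4.1]
finger_gap: 0.0114
grip_force: 58.8
```

{"method": "apply_moves", "body": {"rows": [{"xyz": [0,0,-5],"turn": [0,0,0],"grip": 0},{"xyz": [0,0,-15],"turn": [0,0,0],"grip": 0},{"xyz": [0,0,-30],"turn": [0,0,0],"grip": 0},{"xyz": [0,0,-50],"turn": [0,0,0],"grip": 0},{"xyz": [0,0,-70],"turn": [0,0,0],"grip": 0},{"xyz": [0,0,-90],"turn": [0,0,0],"grip": 0},{"xyz": [0,0,-100],"turn": [0,0,0],"grip": 0},{"xyz": [0,0,-100],"turn": [0,0,0],"grip": 0}]}}

```text
clock: 3.48
tcp_pos: [0.5526, 0.0091, 0.2006]
orientation: [0.157, -0.011, 0.988, 0.002]
wrist_force: [0.6, -0.4, -3.4]
finger_gap: 0.0112
grip_force: 58.9
```

```bash
python3 - <<'E'
from h import *
d=snap("scene");W=cloud(d)
p,r,s=pose();print(p,s["wrist_force"],s["finger_gap"])
L=r.inv().apply((W-p).reshape(-1,3)).reshape(W.shape)*1000
k=(abs(L[...,0])<45)&(abs(L[...,1])<45)&(L[...,2]>2)&(L[...,2]<40);B=L[k]
print(len(B),np.percentile(B,[1,50,99],axis=0).round(1))
# top face tilt in tool frame
T=B[(B[:,2]<12)];c=T.mean(0);print("top normal",len(T),np.linalg.svd(T-c)[2][2],c)
# mat target: tool down, tool x yaw aligned to mat axes; mat angle 6.5
c=np.array([.4368,.2925])
for a in (6.5,):
  t=np.radians(180+a);x=np.array([np.cos(t),np.sin(t),0]);z=np.array([0,0,-1.])
  Rt=R.from_matrix(np.stack([x,np.cross(z,x),z],1))
  print(delta(np.r_[c,.12],Rt))
d=pickle.load(open("top.pkl","rb"));hsv=cv2.cvtColor(d["color"],cv2.COLOR_BGR2HSV);W=cloud(d)
m=((hsv[...,0]<20)&(hsv[...,1]>80)).astype(np.uint8);m[:210]=0;m[300:]=0;m[:,:180]=0;m[:,275:]=0
print(cv2.minAreaRect(np.argwhere(m)[:,::-1].astype(np.float32)))
E
```

```text
[0.55229988 0.00915849 0.1989418 ] [-1.05476293 -0.19918554 -3.75617924] 0.010999017109402655
596 [[-32.9 -30.4   2.6]
 [-24.4  12.7  10.4]
 [ 30.8  32.6  25.4]]
top normal 334 [-0.03454249  0.02410236 -0.99911255] [-10.61179314   7.68191377   7.00032869]
(array([128.4, 285.8,  41.3]), array([-0.0145,  0.3136, -0.0911]))
((226.28427124023438, 254.51876831054688), (55.74615478515625, 55.486263275146484), 85.03025817871094)
```

{"method": "apply_moves", "body": {"rows": [{"xyz": [14,32,4],"turn": [0,0.03,-0.01],"grip": 0},{"xyz": [28,64,8],"turn": [0,0.06,-0.02],"grip": 0},{"xyz": [42,96,13],"turn": [0,0.1,-0.03],"grip": 0},{"xyz": [57,128,18],"turn": [-0.01,0.14,-0.04],"grip": 0},{"xyz": [71,160,23],"turn": [-0.01,0.18,-0.05],"grip": 0},{"xyz": [86,192,28],"turn": [-0.01,0.22,-0.06],"grip": 0},{"xyz": [100,224,33],"turn": [-0.01,0.25,-0.07],"grip": 0},{"xyz": [114,255,37],"turn": [-0.014,0.28,-0.08],"grip": 0},{"xyz": [124,275,40],"turn": [-0.0145,0.3,-0.09],"grip": 0},{"xyz": [128,286,41],"turn": [-0.0145,0.3136,-0.091],"grip": 0},{"xyz": [128,286,41],"turn": [-0.0145,0.3136,-0.091],"grip": 0},{"xyz": [128,286,41],"turn": [-0.0145,0.3136,-0.091],"grip": 0}]}}

```text
clock: 4.53
tcp_pos: [0.4363, 0.2928, 0.1184]
orientation: [-0.002, -0.057, 0.998, -0.0]
wrist_force: [0.1, 0.1, -4.6]
finger_gap: 0.0112
grip_force: 59.9
```

```bash
python3 - <<'E'
from h import *
d=snap("scene");W=cloud(d)
p,r,s=pose();print(p,s["wrist_force"],s["finger_gap"]);print(r.as_matrix().round(3))
L=W*1000-np.r_[p[:2],0]*1000
k=(abs(L[...,0])<45)&(abs(L[...,1])<45)&(L[...,2]>60)&(L[...,2]<p[2]*1000-3);B=L[k]
print(len(B),np.percentile(B,[0,1,50,99],axis=0).round(1))
d2=snap("top")
ln=np.hstack([cv2.resize(d["color"][180:340,360:560],(400,320)),cv2.resize(d2["color"][180:340,140:340],(400,320))])
cv2.imwrite("pics/m1.png",ln)
E
```

```text
[0.43664486 0.29234475 0.11892688] [-0.01274818 -1.3375958  -3.68591001] 0.011103881553737824
[[-0.994 -0.113 -0.002]
 [-0.113  0.994 -0.001]
 [ 0.003 -0.    -1.   ]]
690 [[-39.8 -33.6  89.1]
 [-34.5 -31.6  91.4]
 [ 19.3   8.3 109.6]
 [ 32.3  34.4 113.7]]
```

View pics/m1.png

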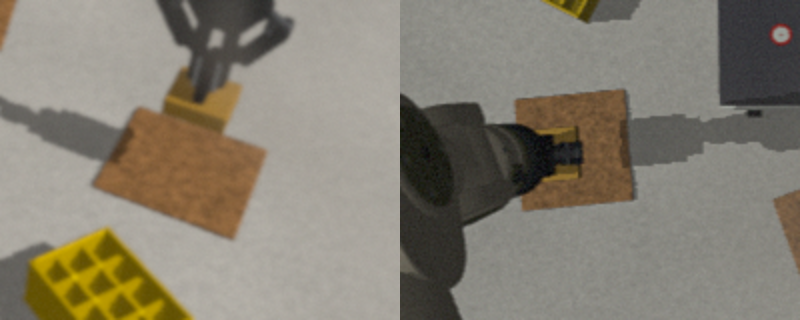

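The weight hangs level over the middle of the leftmost mat, and the red ring is now visible at about (781,35) in the crop. Lowering.

{"method": "apply_moves", "body": {"rows": [{"xyz": [0,0,20],"turn": [0,0,0],"grip": 0},{"xyz": [0,0,40],"turn": [0,0,0],"grip": 0},{"xyz": [0,0,58],"turn": [0,0,0],"grip": 0},{"xyz": [0,0,70],"turn": [0,0,0],"grip": 0},{"xyz": [0,0,77],"turn": [0,0,0],"grip": 0},{"xyz": [0,0,80],"turn": [0,0,0],"grip": 0},{"xyz": [0,0,82],"turn": [0,0,0],"grip": 0},{"xyz": [0,0,83],"turn": [0,0,0],"grip": 0},{"xyz": [0,0,84],"turn": [0,0,0],"grip": 0},{"xyz": [0,0,84],"turn": [0,0,0],"grip": 0}]}}

```text
clock: 5.47
tcp_pos: [0.4369, 0.2931, 0.0362]
orientation: [-0.0, -0.057, 0.998, 0.001]
wrist_force: [0.1, 0.3, -3.9]
finger_gap: 0.0111
grip_force: 59.8
```

{"method": "apply_moves", "body": {"rows": [{"xyz": [0,0,1],"turn": [0,0,0],"grip": 0},{"xyz": [0,0,2],"turn": [0,0,0],"grip": 0},{"xyz": [0,0,2],"turn": [0,0,0],"grip": 0},{"xyz": [0,0,2],"turn": [0,0,0],"grip": 0}]}}

```text
clock: 5.8
tcp_pos: [0.4367, 0.2933, 0.0343]
orientation: [-0.0, -0.057, 0.998, 0.001]
wrist_force: [-1.4, 0.1, 2.8]
finger_gap: 0.0111
grip_force: 60.9
```

Contact: the force went from -3.9 to +2.8 N. Releasing, then retreating.

{"method": "apply_moves", "body": {"rows": [{"xyz": [0,0,0],"turn": [0,0,0],"grip": 0.3},{"xyz": [0,0,0],"turn": [0,0,0],"grip": 0.6},{"xyz": [0,0,0],"turn": [0,0,0],"grip": 1},{"xyz": [0,0,0],"turn": [0,0,0],"grip": 1},{"xyz": [0,0,0],"turn": [0,0,0],"grip": 1},{"xyz": [0,0,0],"turn": [0,0,0],"grip": 1},{"xyz": [0,0,-20],"turn": [0,0,0],"grip": 1},{"xyz": [0,0,-50],"turn": [0,0,0],"grip": 1},{"xyz": [0,0,-90],"turn": [0,0,0],"grip": 1},{"xyz": [0,0,-130],"turn": [0,0,0],"grip": 1},{"xyz": [0,0,-170],"turn": [0,0,0],"grip": 1},{"xyz": [0,0,-210],"turn": [0,0,0],"grip": 1}]}}

```text
clock: 6.8
tcp_pos: [0.4363, 0.2927, 0.2456]
orientation: [-0.001, -0.057, 0.998, 0.0]
wrist_force: [1.3, 0.1, -0.1]
finger_gap: 0.0854
grip_force: 0.0
```

```bash
python3 - <<'E'
from h import *
p,r,s=pose();print(p,s["wrist_force"],s["finger_gap"])
out=[]
for n in("scene","top"):
    d=snap(n);W=cloud(d);hsv=cv2.cvtColor(d["color"],cv2.COLOR_BGR2HSV);L=((W-ctr)@Rp)*1000
    red=((hsv[...,0]<8)|(hsv[...,0]>172))&(hsv[...,1]>90)&(abs(L[...,0])<60)&(abs(L[...,1])<70)&(abs(L[...,2])<8)
    B=L[red];v,u=np.nonzero(red)
    # cast ray of ring centre to plate plane
    cu,cv=(u.min()+u.max())/2,(v.min()+v.max())/2
    (cu2,cv2_),_=cv2.minEnclosingCircle(np.stack([u,v],1).astype(np.float32))
    K=d["camera_matrix"];T=np.linalg.inv(d["view"]);
    def cast(u,v):
        ray=T[:3,:3]@np.linalg.solve(K,[u,v,1]);o=T[:3,3];k=((ctr-o)@Rp[:,2])/(ray@Rp[:,2]);return ((o+k*ray-ctr)@Rp*1000).round(1),(o+k*ray).round(4)
    print(n,len(B),B.mean(0).round(1),cu,cv,cast(u.mean(),v.mean()),cast(cu,cv))
    pl=(abs(L[...,0])<80)&(abs(L[...,1]-55)<20);print("plate z",np.nanmedian(L[pl][:,2]))
    # weight on mat
    k=(abs(W[...,0]-.437)<.06)&(abs(W[...,1]-.293)<.06)&(W[...,2]>.018)&(W[...,2]<.032);
    Q=W[k];c=Q.mean(0);print("brass",len(Q),c.round(3),np.linalg.svd(Q-c)[2][2].round(3),np.percentile(Q[:,2],[2,50,98]).round(4))
    # probe
    k=(hsv[...,0]>18)&(hsv[...,0]<35)&(hsv[...,1]>120)&(abs(W[...,0]-.482)<.06)&(abs(W[...,1]+.27)<.06)&(W[...,2]>.095)&(W[...,2]<.19)
    P=W[k];print("probe",len(P),P.mean(0).round(4),np.percentile(P,[2,98],axis=0).round(4).tolist())
    k=(hsv[...,0]>95)&(hsv[...,0]<125)&(hsv[...,1]>120)&(abs(W[...,0]-.482)<.06)&(abs(W[...,1]+.27)<.06)&(abs(W[...,2]-.085)<.005)
    print("stand top",cv2.minAreaRect((W[k][:,:2]*1000).astype(np.float32)))
    o=d["color"];x,y=(430,230) if n=="scene" else (227,255)
    out.append(cv2.resize(o[y-60:y+60,x-75:x+75],(400,320)))
cv2.imwrite("pics/m2.png",np.hstack(out))
E
```

```text
[0.43631921 0.29267739 0.24558848] [ 1.33595168  0.05113254 -0.1361185 ] 0.08535193863943069
scene 35 [ 2.1 28.7  1.8] 306.5 225.0 (array([-1.3, 26.7,  0. ]), array([0.5891, 0.0171, 0.0749])) (array([-4.7, 24.2,  0. ]), array([0.5859, 0.0145, 0.0739]))
plate z 0.8924613625757112
brass 591 [0.441 0.295 0.026] [0.035 0.006 0.999] [0.0189 0.026  0.0292]
probe 187 [ 0.4863 -0.2673  0.1359] [[0.4782, -0.2748, 0.0961], [0.4923, -0.262, 0.1736]]
stand top ((483.7745056152344, -269.14013671875), (69.7968521118164, 66.72069549560547), 0.0894620269536972)
top 55 [ 0.2 25.8  0.5] 330.0 197.0 (array([ 0.1, 25.7, -0. ]), array([0.5904, 0.0161, 0.0754])) (array([-0.6, 25.9,  0. ]), array([0.5898, 0.0163, 0.0752]))
plate z -0.0361385999888746
brass 371 [0.437 0.284 0.025] [ 0.004  0.007 -1.   ] [0.0205 0.0249 0.03  ]
probe 128 [ 0.4818 -0.2675  0.1487] [[0.473, -0.2783, 0.0997], [0.4904, -0.2623, 0.1752]]
stand top ((481.9258117675781, -271.64642333984375), (68.99248504638672, 66.80142211914062), 89.35401916503906)
```

View pics/m2.png

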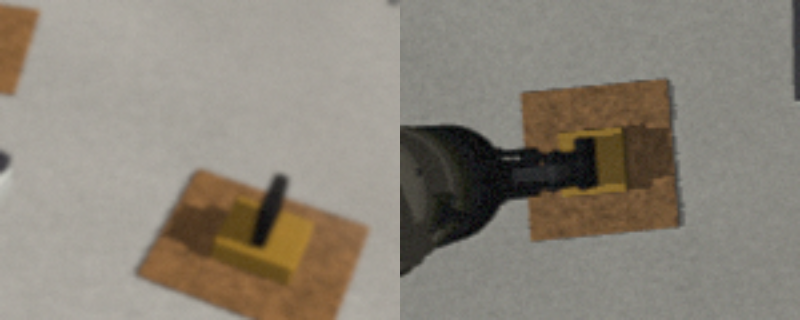

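```bash
cat >> h.py <<'E'
t=np.arctan2(Rp[1,0],Rp[0,0])
Rd=R.from_matrix(np.array([[-np.cos(t),-np.sin(t),0],[-np.sin(t),np.cos(t),0],[0,0,-1]]))
E
python3 - <<'E'
from h import *
print(Rd.as_matrix().round(3),delta([.482,-.27,.23],Rd))
E
```

```text
[[-1.    -0.023  0.   ]
 [-0.023  1.     0.   ]
 [-0.     0.    -1.   ]] (array([  22.4, -565.6,   18.2]), array([0.0051, 0.0094, 0.0904]))
```

{"method": "apply_moves", "body": {"rows": [{"xyz": [1,-30,0],"turn": [0,0,0.01],"grip": 1},{"xyz": [3,-70,0],"turn": [0,0,0.02],"grip": 1},{"xyz": [5,-110,0],"turn": [0,0,0.03],"grip": 1},{"xyz": [6,-150,0],"turn": [0,0,0.03],"grip": 1},{"xyz": [8,-190,0],"turn": [0,0,0.04],"grip": 1},{"xyz": [9,-230,0],"turn": [0,0,0.04],"grip": 1},{"xyz": [11,-270,0],"turn": [0,0,0.05],"grip": 1},{"xyz": [12,-310,0],"turn": [0,0,0.05],"grip": 1},{"xyz": [14,-350,0],"turn": [0,0,0.06],"grip": 1},{"xyz": [15,-390,0],"turn": [0,0,0.07],"grip": 1},{"xyz": [17,-430,0],"turn": [0,0,0.07],"grip": 1},{"xyz": [18,-465,0],"turn": [0.003,0.005,0.08],"grip": 1}]}}

```text
clock: 7.9
tcp_pos: [0.4711, -0.1738, 0.2431]
orientation: [-0.003, -0.016, 1.0, -0.002]
wrist_force: [0.5, -0.4, -0.0]
finger_gap: 0.0849
grip_force: 0.0
```

{"method": "apply_moves", "body": {"rows": [{"xyz": [1,-30,0],"turn": [0,0,0.01],"grip": 1},{"xyz": [2,-60,0],"turn": [0,0,0.01],"grip": 1},{"xyz": [3,-85,0],"turn": [0,0,0.01],"grip": 1},{"xyz": [4,-97,0],"turn": [0.002,0.004,0.01],"grip": 1},{"xyz": [4,-100,0],"turn": [0.002,0.004,0.01],"grip": 1},{"xyz": [4,-100,0],"turn": [0.002,0.004,0.01],"grip": 1},{"xyz": [4,-100,0],"turn": [0.002,0.004,0.01],"grip": 1},{"xyz": [4,-100,0],"turn": [0.002,0.004,0.01],"grip": 1}]}}

```text
clock: 8.57
tcp_pos: [0.471, -0.2698, 0.2436]
orientation: [-0.006, -0.013, 1.0, -0.002]
wrist_force: [0.5, -0.1, 0.1]
finger_gap: 0.0854
grip_force: 0.0
```

```bash
python3 - <<'E'
from h import *
print(pose()[0],delta([.482,-.27,.111],Rd),pose()[2]["joint_pos"])
d=snap("scene");cv2.imwrite("pics/p1.png",cv2.resize(d["color"][60:220,150:350],(750,600)))
K=d["camera_matrix"]
def pr(p):
    c=d["view"]@np.r_[p,1];q=K@c[:3];return (q[:2]/q[2]).round(1)
print("expected axis px",pr([.482,-.27,.17]),pr([.482,-.27,.10]))
hsv=cv2.cvtColor(d["color"],cv2.COLOR_BGR2HSV);m=(hsv[...,0]>18)&(hsv[...,0]<35)&(hsv[...,1]>120);m[:100]=0;m[200:]=0;m[:,:200]=0;m[:,300:]=0
v,u=np.nonzero(m);
for r in range(v.min(),v.max()+1,6): print(r,u[v==r].min(),u[v==r].max())
E
```

```text
[ 0.47095949 -0.26979483  0.24364764] (array([-1.250e+01,  1.000e-01,  1.325e+02]), array([-0.0041, -0.0111,  0.0018])) [-0.66243937  0.25303345 -0.00531415  1.31842549 -0.01023256 -0.68756814]
expected axis px [238.8 127.9] [241.1 152.9]
125 237 241
131 235 243
137 236 243
143 237 244
149 238 244
155 237 245
```

View pics/p1.png

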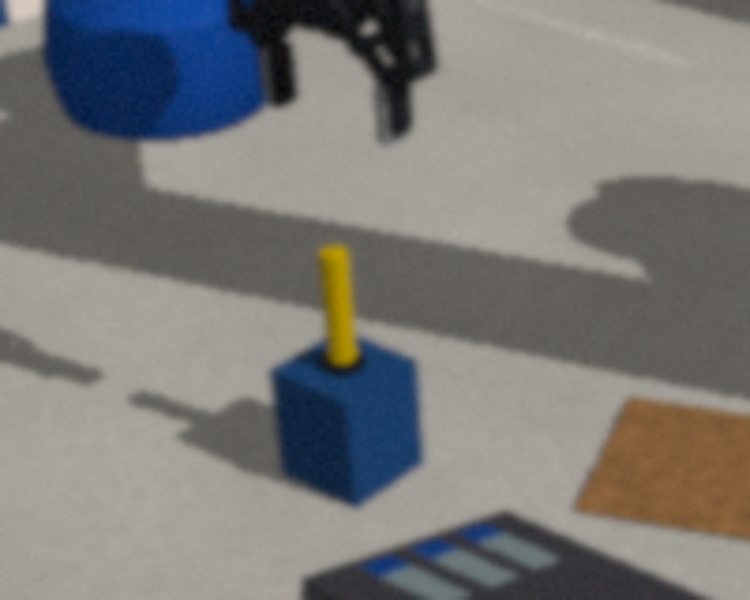

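The probe stands upright at (338,310) in the crop, where expected. Lining up and descending.

{"method": "apply_moves", "body": {"rows": [{"xyz": [-6,0,5],"turn": [-0.004,-0.011,0.002],"grip": 1},{"xyz": [-12,0,20],"turn": [-0.004,-0.011,0.002],"grip": 1},{"xyz": [-12.5,0,45],"turn": [-0.004,-0.011,0.002],"grip": 1},{"xyz": [-12.5,0,70],"turn": [-0.004,-0.011,0.002],"grip": 1},{"xyz": [-12.5,0,95],"turn": [-0.004,-0.011,0.002],"grip": 1},{"xyz": [-12.5,0,115],"turn": [-0.004,-0.011,0.002],"grip": 1},{"xyz": [-12.5,0,127],"turn": [-0.004,-0.011,0.002],"grip": 1},{"xyz": [-12.5,0,132],"turn": [-0.004,-0.011,0.002],"grip": 1},{"xyz": [-12.5,0,132],"turn": [-0.004,-0.011,0.002],"grip": 1},{"xyz": [-12.5,0,132],"turn": [-0.004,-0.011,0.002],"grip": 1}]}}

```text
clock: 9.45
tcp_pos: [0.4824, -0.2714, 0.1119]
orientation: [0.0, -0.011, 1.0, -0.0]
wrist_force: [0.2, -0.0, -0.3]
finger_gap: 0.0855
grip_force: 0.0
```

```bash
python3 - <<'E'
from h import *
p,r,s=pose();print(p,s["wrist_force"],delta([.482,-.27,.111],Rd))
E
```

```text
[ 0.48243342 -0.27137379  0.11187756] [ 0.2112917  -0.01404817 -0.33021669] (array([0.4, 1.4, 0.9]), array([-0.0009,  0.0006, -0.0011]))
```

{"method": "apply_moves", "body": {"rows": [{"xyz": [0,1,0],"turn": [0,0,0],"grip": 0.5},{"xyz": [0,1,0],"turn": [0,0,0],"grip": 0.3},{"xyz": [0,1,0],"turn": [0,0,0],"grip": 0},{"xyz": [0,1,0],"turn": [0,0,0],"grip": 0},{"xyz": [0,1,0],"turn": [0,0,0],"grip": 0},{"xyz": [0,1,0],"turn": [0,0,0],"grip": 0},{"xyz": [0,1,0],"turn": [0,0,0],"grip": 0},{"xyz": [0,1,0],"turn": [0,0,0],"grip": 0},{"xyz": [0,1,0],"turn": [0,0,0],"grip": 0},{"xyz": [0,1,0],"turn": [0,0,0],"grip": 0}], "force": 70}}

```text
clock: 10.28
tcp_pos: [0.4822, -0.2709, 0.1119]
orientation: [0.0, -0.011, 1.0, -0.001]
wrist_force: [-0.5, -0.8, 4.1]
finger_gap: 0.0187
grip_force: 68.1
```

{"method": "apply_moves", "body": {"rows": [{"xyz": [0,0,-5],"turn": [0,0,0],"grip": 0},{"xyz": [0,0,-15],"turn": [0,0,0],"grip": 0},{"xyz": [0,0,-30],"turn": [0,0,0],"grip": 0},{"xyz": [0,0,-50],"turn": [0,0,0],"grip": 0},{"xyz": [0,0,-75],"turn": [0,0,0],"grip": 0},{"xyz": [0,0,-100],"turn": [0,0,0],"grip": 0},{"xyz": [0,0,-125],"turn": [0,0,0],"grip": 0},{"xyz": [0,0,-145],"turn": [0,0,0],"grip": 0},{"xyz": [0,0,-150],"turn": [0,0,0],"grip": 0},{"xyz": [0,0,-150],"turn": [0,0,0],"grip": 0},{"xyz": [0,0,-150],"turn": [0,0,0],"grip": 0}]}}

```text
clock: 11.2
tcp_pos: [0.4818, -0.2703, 0.2608]
orientation: [-0.0, -0.011, 1.0, -0.0]
wrist_force: [0.1, 0.2, -1.4]
finger_gap: 0.0185
grip_force: 68.3
```

```bash
python3 - <<'E'
from h import *
p,r,s=pose();print(p,s["wrist_force"],s["finger_gap"],s["grip_force"])
print(delta(onplate(0,25.5,97+60),Rg))
E
```

```text
[ 0.48175124 -0.27031538  0.26075395] [ 0.07058124  0.23339337 -1.38235441] 0.01854474345525497 68.26930046081543
(array([-66.5, 283.7,  35.9]), array([-0.0005, -0.3132, -0.0017]))
```

{"method": "apply_moves", "body": {"rows": [{"xyz": [-5,25,0],"turn": [0,-0.03,0],"grip": 0},{"xyz": [-12,55,0],"turn": [0,-0.06,0],"grip": 0},{"xyz": [-20,88,3],"turn": [0,-0.1,0],"grip": 0},{"xyz": [-28,120,7],"turn": [0,-0.14,0],"grip": 0},{"xyz": [-36,152,12],"turn": [0,-0.18,0],"grip": 0},{"xyz": [-44,184,17],"turn": [0,-0.22,0],"grip": 0},{"xyz": [-52,216,22],"turn": [0,-0.26,0],"grip": 0},{"xyz": [-59,248,28],"turn": [0,-0.29,0],"grip": 0},{"xyz": [-64,272,33],"turn": [0,-0.313,-0.002],"grip": 0},{"xyz": [-66.5,284,36],"turn": [0,-0.313,-0.002],"grip": 0},{"xyz": [-66.5,284,36],"turn": [0,-0.313,-0.002],"grip": 0},{"xyz": [-66.5,284,36],"turn": [0,-0.313,-0.002],"grip": 0}]}}

```text
clock: 12.2
tcp_pos: [0.5408, 0.0157, 0.2232]
orientation: [0.154, -0.013, 0.988, 0.002]
wrist_force: [-0.4, -0.0, -0.4]
finger_gap: 0.0187
grip_force: 68.5
```

```bash
cat > look.py <<'E'
from h import *
import sys
p,r,s=pose();print("tcp",p,"f.n",s["wrist_force"],s["wrist_force"]@Rp[:,2],"plate",((p-ctr)@Rp*1000).round(1),s["grip_force"])
print("to goal",delta(onplate(0,25.5,97),Rg))
ims=[]
for n in("scene","top"):
    d=snap(n);W=cloud(d);hsv=cv2.cvtColor(d["color"],cv2.COLOR_BGR2HSV);L=r.inv().apply((W-p).reshape(-1,3)).reshape(W.shape)*1000
    near=(abs(L[...,0])<25)&(abs(L[...,1])<25)
    yel=near&(hsv[...,0]>18)&(hsv[...,0]<35)&(hsv[...,1]>110)&(L[...,2]>-5)&(L[...,2]<40)
    st=near&(L[...,2]>36)&(L[...,2]<100)&(np.hypot(L[...,0],L[...,1])<18)
    for nm,m in(("yel",yel),("stem",st)):
        B=L[m]
        for a in range(0,104,12):
            q=B[(B[:,2]>=a)&(B[:,2]<a+12)]
            if len(q)>3: print(n,nm,a,len(q),q.mean(0).round(1))
    K=d["camera_matrix"]
    for nm,w in(("tip",p+r.apply([0,0,.104])),("collar top",p+r.apply([0,0,.02])),("spot",onplate(0,25.5,0))):
        c=d["view"]@np.r_[w,1];q=K@c[:3];print(n,nm,(q[:2]/q[2]).round(1))
    c=(306,195) if n=="scene" else (332,198)
    ims.append(cv2.resize(d["color"][c[1]-50:c[1]+50,c[0]-40:c[0]+40],(400,500),interpolation=cv2.INTER_CUBIC))
cv2.imwrite(sys.argv[1],np.hstack(ims))
E
python3 look.py pics/t1.png
```

```text
tcp [0.54084138 0.01565614 0.22316704] f.n [-0.35343106 -0.03785345 -0.37207411] -0.24510937624779774 plate [ -1.6  26.4 155.9] 68.50646138191223
to goal (array([-1.8, -0.9, 58.9]), array([-0.0001, -0.0033,  0.0021]))
scene yel 0 49 [-5.8  3.6  6. ]
scene yel 12 46 [-5.2  4.1 16.5]
scene stem 36 21 [-2.1  1.2 42.3]
scene stem 48 20 [-1.5  0.8 54.3]
scene stem 60 22 [-1.8  0.6 65.9]
scene stem 72 20 [-1.6  0.5 77.6]
scene stem 84 17 [-1.3  0.  91. ]
scene stem 96 7 [-2.6  1.  97.8]
scene tip [311.2 203.4]
scene collar top [318.8 165.5]
scene spot [305.8 225.8]
top yel 0 9 [-9.2 -0.4  5. ]
top yel 12 6 [-8.5  0.1 15.4]
top tip [330.2 202. ]
top collar top [331.  210.3]
top spot [330.1 196.8]
```

View pics/t1.png

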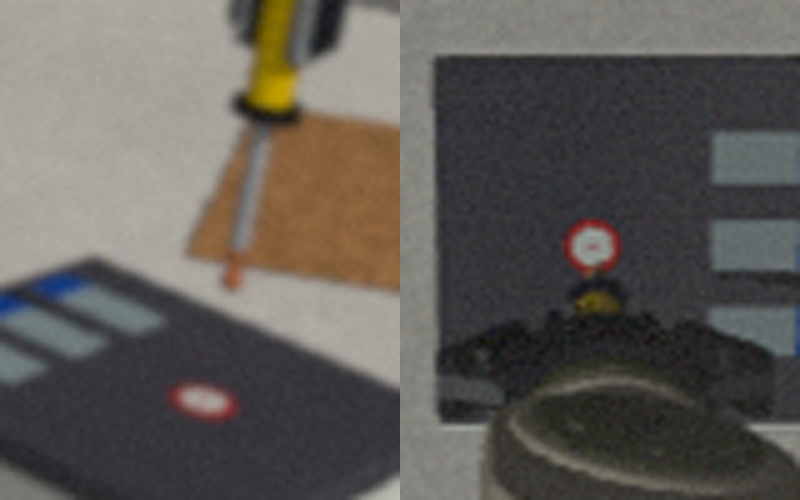

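The probe is held in line with the tool. In the left view the copper tip is at (232,288), the ring at (203,401), and both views agree with prediction. Descending to about 7 mm short.

{"method": "apply_moves", "body": {"rows": [{"xyz": [-1,-1,12],"turn": [0,-0.003,0.002],"grip": 0},{"xyz": [-2,-1,25],"turn": [0,-0.003,0.002],"grip": 0},{"xyz": [-2,-1,36],"turn": [0,-0.003,0.002],"grip": 0},{"xyz": [-2,-1,42],"turn": [0,-0.003,0.002],"grip": 0},{"xyz": [-2,-1,45],"turn": [0,-0.003,0.002],"grip": 0},{"xyz": [-2,-1,45],"turn": [0,-0.003,0.002],"grip": 0},{"xyz": [-2,-1,45],"turn": [0,-0.003,0.002],"grip": 0},{"xyz": [-2,-1,45],"turn": [0,-0.003,0.002],"grip": 0}]}}

```text
clock: 12.97
tcp_pos: [0.5584, 0.0139, 0.1838]
orientation: [0.158, -0.011, 0.987, 0.001]
wrist_force: [-0.1, 1.3, -0.6]
finger_gap: 0.0185
grip_force: 68.5
```

```bash
python3 look.py pics/t2.png
```

```text
tcp [0.55842732 0.01385193 0.18376529] f.n [-0.0541913   1.31698738 -0.56108258] -0.5266800620933858 plate [  2.9  24.2 113. ] 68.50805282592773
to goal (array([ 3. ,  1.3, 16. ]), array([-0.0012,  0.0044, -0.0018]))
scene yel 0 47 [-5.5  4.   6.1]
scene yel 12 44 [-5.   4.8 16.6]
scene stem 36 19 [-2.   1.  42.4]
scene stem 48 21 [-1.5  0.5 54. ]
scene stem 60 20 [-1.3  0.5 65.6]
scene stem 72 18 [-0.9 -0.  77.1]
scene stem 84 17 [-1.3  0.3 91.2]
scene stem 96 5 [-1.6  0.  98.1]
scene tip [305.1 222.1]
scene collar top [312.7 185.2]
scene spot [305.8 225.8]
top yel 0 7 [-8.5  1.6  5.9]
top yel 12 7 [-8.   0.7 15.7]
top stem 96 5 [-1.9 -2.9 97.5]
top tip [330.8 196.2]
top collar top [331.5 203.8]
top spot [330.1 196.8]
```

View pics/t2.png

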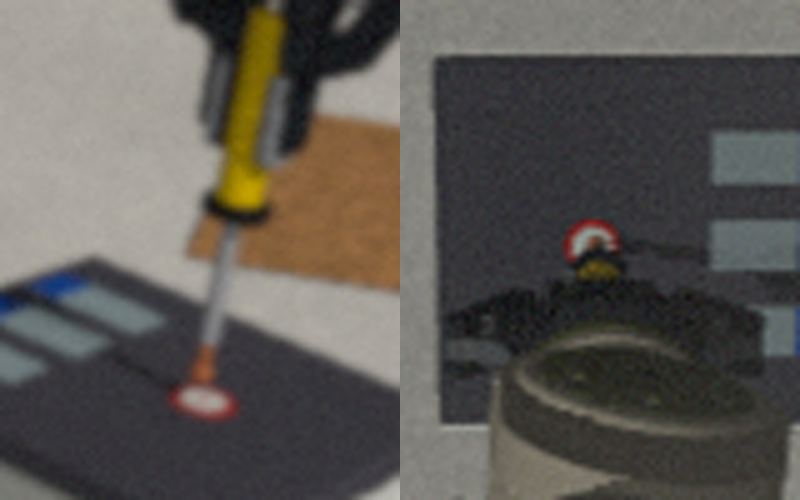

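The tip hovers just above the ring's centre: (203,370) against (203,401) in the left view, and (595,242) against (593,246) in the top view. I'll take one settled reading before closing in.

{"method": "apply_moves", "body": {"rows": [{"xyz": [0,0,2],"turn": [0,0,0],"grip": 0},{"xyz": [0,0,2],"turn": [0,0,0],"grip": 0},{"xyz": [0,0,2],"turn": [0,0,0],"grip": 0},{"xyz": [0,0,2],"turn": [0,0,0],"grip": 0}]}}

```text
clock: 13.4
tcp_pos: [0.5587, 0.0142, 0.1812]
orientation: [0.157, -0.011, 0.987, 0.001]
wrist_force: [0.0, -0.3, -2.5]
finger_gap: 0.0183
grip_force: 68.5
```

```bash
cat > avg.py <<'E'
from h import *
a=[]
for i in range(8):
    snap("top");p,r,s=pose();a.append(np.r_[(p-ctr)@Rp*1000,s["wrist_force"]@Rp,delta(onplate(0,25.5,97),Rg)[1]])
a=np.array(a);print(a.mean(0).round(3));print(a.std(0).round(3))
E
python3 avg.py
```

```text
[ 2.41400e+00  2.45290e+01  1.10449e+02 -4.57000e-01 -1.36000e-01
 -1.24200e+00 -1.00000e-03  3.00000e-03 -1.00000e-03]
[0.021 0.024 0.02  0.307 0.636 0.519 0.    0.    0.   ]
```

{"method": "apply_moves", "body": {"rows": [{"xyz": [1,0.5,1],"turn": [0,0.001,0],"grip": 0},{"xyz": [2,1,2],"turn": [0,0.003,0],"grip": 0},{"xyz": [2.4,1,4],"turn": [0,0.003,0],"grip": 0},{"xyz": [2.4,1,5],"turn": [0,0.003,0],"grip": 0},{"xyz": [2.4,1,5],"turn": [0,0.003,0],"grip": 0},{"xyz": [2.4,1,5],"turn": [0,0.003,0],"grip": 0}]}}

```text
clock: 14.3
tcp_pos: [0.5579, 0.0152, 0.1754]
orientation: [0.156, -0.011, 0.988, 0.002]
wrist_force: [-0.1, 0.2, -0.7]
finger_gap: 0.0182
grip_force: 68.5
```

```bash
python3 avg.py
```

```text
[ 8.70000e-02  2.54910e+01  1.05458e+02 -5.20000e-02  1.00000e-03
 -9.61000e-01 -1.00000e-03  1.00000e-03 -1.00000e-03]
[0.036 0.011 0.045 0.4   0.537 0.374 0.    0.    0.   ]
```

{"method": "apply_moves", "body": {"rows": [{"xyz": [0,0,1],"turn": [0,0,0],"grip": 0},{"xyz": [0,0,2],"turn": [0,0,0],"grip": 0},{"xyz": [0,0,3],"turn": [0,0,0],"grip": 0},{"xyz": [0,0,4],"turn": [0,0,0],"grip": 0},{"xyz": [0,0,4],"turn": [0,0,0],"grip": 0}]}}

```text
clock: 15.12
tcp_pos: [0.5593, 0.0151, 0.1718]
orientation: [0.156, -0.011, 0.988, 0.001]
wrist_force: [-0.7, -0.4, -0.2]
finger_gap: 0.0184
grip_force: 68.5
```

```bash
python3 avg.py
```

```text
[ 1.39000e-01  2.54700e+01  1.01491e+02 -8.90000e-02 -1.31000e-01
  3.39000e-01 -1.00000e-03  1.00000e-03 -1.00000e-03]
[0.021 0.01  0.036 0.299 0.549 0.611 0.    0.    0.   ]
```

{"method": "apply_moves", "body": {"rows": [{"xyz": [0,0,1],"turn": [0,0,0],"grip": 0},{"xyz": [0,0,2],"turn": [0,0,0],"grip": 0},{"xyz": [0,0,3],"turn": [0,0,0],"grip": 0},{"xyz": [0,0,3],"turn": [0,0,0],"grip": 0},{"xyz": [0,0,3],"turn": [0,0,0],"grip": 0}]}}

```text
clock: 15.93
tcp_pos: [0.5602, 0.0152, 0.1691]
orientation: [0.156, -0.011, 0.988, 0.001]
wrist_force: [-0.9, -0.2, 1.9]
finger_gap: 0.0185
grip_force: 68.5
```

```bash
python3 avg.py; python3 avg.py; python3 look.py pics/t3.png
```

```text
[ 1.1200e-01  2.5467e+01  9.8484e+01 -7.4000e-02  3.0000e-03  1.0830e+00
 -1.0000e-03  1.0000e-03 -1.0000e-03]
[0.019 0.007 0.014 0.47  0.456 0.469 0.    0.    0.   ]
[ 8.9000e-02  2.5481e+01  9.8454e+01  2.5000e-01 -2.9800e-01  1.0470e+00
 -1.0000e-03  1.0000e-03 -1.0000e-03]
[0.021 0.007 0.018 0.475 0.623 0.492 0.    0.    0.   ]
tcp [0.56015878 0.01517122 0.16902801] f.n [-0.30809455 -0.56532913  0.81116803] 0.8706365056518137 plate [ 0.1 25.5 98.4] 68.52879524230957
to goal (array([0.1, 0. , 1.4]), array([-0.001 ,  0.0005, -0.0015]))
scene yel 0 56 [-5.8  2.7  6.2]
scene yel 12 46 [-5.2  3.8 17. ]
scene stem 36 21 [-1.7  0.8 41.7]
scene stem 48 20 [-1.9  0.8 54. ]
scene stem 60 19 [-1.7  0.8 65.8]
scene stem 72 19 [-1.1  0.2 77.1]
scene stem 84 40 [-2.5  2.4 92.4]
scene stem 96 60 [-2.2  1.2 97. ]
scene tip [305.2 228.1]
scene collar top [312.6 191.7]
scene spot [305.8 225.8]
top yel 0 9 [-8.6  0.4  7.6]
top yel 12 6 [-8.1  1.6 19.4]
top stem 84 20 [-5.1  0.7 94.1]
top stem 96 70 [-5.8  0.  97.9]
top tip [330.2 196.3]
top collar top [330.9 203.7]
top spot [330.1 196.8]
```

View pics/t3.png

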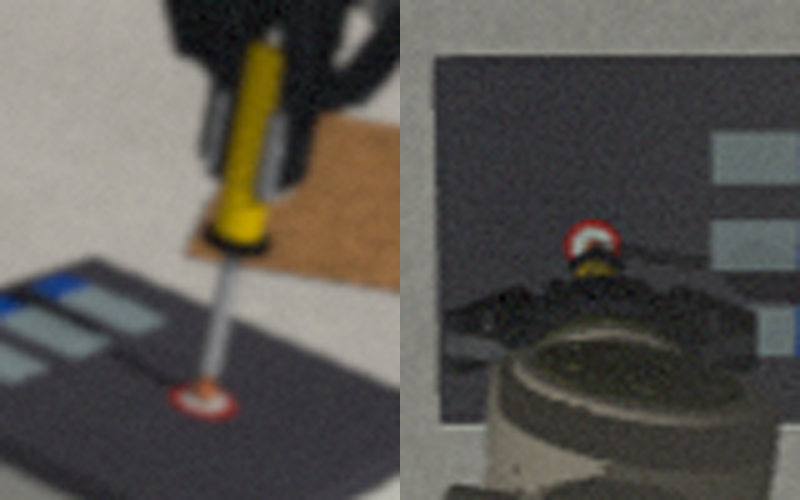

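The tip sits in the white middle of the ring, partly pushed in by about 6 mm. One millimetre more, then hold.

{"method": "apply_moves", "body": {"rows": [{"xyz": [0,0,0.5],"turn": [0,0,0],"grip": 0},{"xyz": [0,0,1],"turn": [0,0,0],"grip": 0},{"xyz": [0,0,1],"turn": [0,0,0],"grip": 0},{"xyz": [0,0,1],"turn": [0,0,0],"grip": 0},{"xyz": [0,0,1],"turn": [0,0,0],"grip": 0},{"xyz": [0,0,1],"turn": [0,0,0],"grip": 0},{"xyz": [0,0,1],"turn": [0,0,0],"grip": 0},{"xyz": [0,0,1],"turn": [0,0,0],"grip": 0},{"xyz": [0,0,1],"turn": [0,0,0],"grip": 0},{"xyz": [0,0,1],"turn": [0,0,0],"grip": 0},{"xyz": [0,0,1],"turn": [0,0,0],"grip": 0},{"xyz": [0,0,1],"turn": [0,0,0],"grip": 0}]}}

```text
clock: 17.83
tcp_pos: [0.5604, 0.0152, 0.1681]
orientation: [0.156, -0.011, 0.988, 0.001]
wrist_force: [-1.3, -0.3, 1.3]
finger_gap: 0.0189
grip_force: 68.5
```

```bash
python3 avg.py; python3 avg.py;python3 avg.py; python3 avg.py; python3 - <<'E'
from h import *
d=snap("scene");W=cloud(d)
k=(abs(W[...,0]-.437)<.06)&(abs(W[...,1]-.293)<.06)&(W[...,2]>.018)&(W[...,2]<.032);print("brass",W[k].mean(0))
E
```

```text
[ 4.0000e-02  2.5482e+01  9.7424e+01 -1.5900e-01 -3.7500e-01  1.6480e+00
 -1.0000e-03  0.0000e+00 -1.0000e-03]
[0.022 0.009 0.015 0.382 0.476 0.77  0.    0.    0.   ]
[ 4.8000e-02  2.5494e+01  9.7429e+01  1.8200e-01 -4.1000e-01  1.4530e+00
 -1.0000e-03  0.0000e+00 -1.0000e-03]
[0.009 0.018 0.008 0.532 0.592 0.769 0.    0.    0.   ]
[ 3.2000e-02  2.5491e+01  9.7423e+01  2.9000e-02 -2.6400e-01  1.5310e+00
 -1.0000e-03  0.0000e+00 -1.0000e-03]
[0.012 0.007 0.007 0.277 0.378 0.483 0.    0.    0.   ]
[ 2.6000e-02  2.5495e+01  9.7424e+01  1.6300e-01 -5.1900e-01  1.1190e+00
 -1.0000e-03  0.0000e+00 -1.0000e-03]
[0.019 0.011 0.01  0.513 0.334 0.522 0.    0.    0.   ]
brass [0.44111139 0.2950658  0.0256859 ]
```

The net push is about 2.5 N, so the tip is about half in. Holding for over 2 s.

{"method": "apply_moves", "body": {"rows": [{"xyz": [0,0,0],"turn": [0,0,0],"grip": 0},{"xyz": [0,0,0],"turn": [0,0,0],"grip": 0},{"xyz": [0,0,0],"turn": [0,0,0],"grip": 0},{"xyz": [0,0,0],"turn": [0,0,0],"grip": 0},{"xyz": [0,0,0],"turn": [0,0,0],"grip": 0},{"xyz": [0,0,0],"turn": [0,0,0],"grip": 0},{"xyz": [0,0,0],"turn": [0,0,0],"grip": 0},{"xyz": [0,0,0],"turn": [0,0,0],"grip": 0},{"xyz": [0,0,0],"turn": [0,0,0],"grip": 0},{"xyz": [0,0,0],"turn": [0,0,0],"grip": 0},{"xyz": [0,0,0],"turn": [0,0,0],"grip": 0},{"xyz": [0,0,0],"turn": [0,0,0],"grip": 0}]}}

```text
clock: 20.48
tcp_pos: [0.5604, 0.0152, 0.168]
orientation: [0.156, -0.011, 0.988, 0.001]
wrist_force: [-0.1, -0.5, 2.0]
finger_gap: 0.0186
grip_force: 68.5
```

{"method": "apply_moves", "body": {"rows": [{"xyz": [0,0,0],"turn": [0,0,0],"grip": 0},{"xyz": [0,0,0],"turn": [0,0,0],"grip": 0},{"xyz": [0,0,0],"turn": [0,0,0],"grip": 0},{"xyz": [0,0,0],"turn": [0,0,0],"grip": 0},{"xyz": [0,0,0],"turn": [0,0,0],"grip": 0},{"xyz": [0,0,0],"turn": [0,0,0],"grip": 0},{"xyz": [0,0,0],"turn": [0,0,0],"grip": 0},{"xyz": [0,0,0],"turn": [0,0,0],"grip": 0},{"xyz": [0,0,0],"turn": [0,0,0],"grip": 0},{"xyz": [0,0,0],"turn": [0,0,0],"grip": 0},{"xyz": [0,0,0],"turn": [0,0,0],"grip": 0},{"xyz": [0,0,0],"turn": [0,0,0],"grip": 0}]}}

```text
clock: 21.48
tcp_pos: [0.5604, 0.0152, 0.1681]
orientation: [0.156, -0.011, 0.988, 0.001]
wrist_force: [-0.5, 0.1, 1.7]
finger_gap: 0.0182
grip_force: 68.5
```

```bash
python3 avg.py; python3 -c "
from workcell import ticket
print(ticket.hand_in())"
```

```text
[ 2.2000e-02  2.5488e+01  9.7419e+01  4.2500e-01 -3.8700e-01  1.7440e+00
 -1.0000e-03  0.0000e+00 -1.0000e-03]
[0.023 0.006 0.015 0.434 0.329 0.584 0.    0.    0.   ]
the job is handed in; nothing more can be done
None
```

The job is handed in at about 22 s: the weight stands flat and released on the leftmost mat, and the thermometer is held square to the plate in the red ring, pressed with about 2.5 N (tip about half in) for over two seconds.

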